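# Hang the graduated gauge in the groove of the hook arm

## Task

Hang the brass gauge plate by its eye on the hook arm of the cast-iron stand, with the graduated dial facing outward, away from the stand's column; slide it back along the arm, feeling gently for the groove turned in the arm, until the eye drops into the groove; then seat it there by pressing the gauge straight down with about 10 N for half a second, and leave it hanging freely and plumb. Never press, drag or drop it against the arm or the groove's walls much harder than that. Leave the other things on the bench where they are.

Things in the scene. Friction and masses are not known exactly. Their poses are not given: they have to be found in the camera images.
- gauge_center (a point): Centre, half-way up, of the loose brass gauge plate, which starts standing on its foot on the bench at any yaw (centre 55 mm up). Axes: z up the plate, y along its width, x out of its plain back: the graduated dial (round, 42 mm across, raised 4 mm, with tick marks) is on its -x face. 110 mm high, 50 mm wide, 0.2 to 0.4 kg.
- gauge: The gauge plate; origin at the centre of its underside, 55 mm below gauge_center, same axes. The foot is 26 mm thick (x) and 10 mm high, the plate above it 8 mm thick. The upper part is a window (the eye), 22 mm wide, from 60 mm to 96 mm above the origin, between two upright side bars.
- gauge_grip (a point): Where to grip, 33 mm above gauge_center, same axes: the middle between the two side bars of the eye. Each bar is 14 mm wide (y), 12 mm thick (x), 44 mm tall (from 28 mm below to 16 mm above this point); their flat outer sides are 50 mm apart. The gauge's top edge is 22 mm above this point.
- gauge_eye (a point): Apex of the eye's roof, the highest point of the window, 41 mm above gauge_center, same axes. The roof is an upside-down V of 90 degrees, falling 11 mm over the 11 mm to each side, 5 mm thick in x; it sits astride the arm. The window reaches 36 mm down from this point; the gauge's top edge is 14 mm above it.
- gauge_edge (a point): Point on the outer side of the gauge's +y side bar, 25 mm along +y from gauge_grip, same axes. With the dial outward it lies on the stand's +y side.
- stand: Fixed cast-iron hook stand; origin on the bench under its column, z up. The arm points along -x (outward, roughly to the robot). Base plate 200 x 100 x 14 mm, from 155 mm in front of the column's axis to 45 mm behind. Column 22 mm across, 195 mm high. The level round steel arm is 14 mm across, its axis 175 mm above the bench, 130 mm long.
- hook_tip (a point): On the arm's axis at its outer end, 130 mm in front of the column's axis; axes as the stand (+x runs back along the arm to the column). From here an upturned tip, 10 mm thick, goes further out and rises: its end is 15 mm in front of this point, its top 13 mm above the axis. When the eye rests on the arm its apex is about 10 mm above the axis.
- groove_zone (a point): On the arm's axis 58 mm behind hook_tip, axes as the stand. The groove, 9 mm wide with a 6 mm neck, has its middle anywhere within 18 mm before or behind this point, differently each time and not measured: find it by feel or sight. In it the apex of the eye is about 4 mm above the axis, nearly 6 mm lower than on the arm, and the walls stop it along the arm.
- lens_barrel: Bystander: blackened upright lens barrel, 54 mm across, 90 mm high, origin under its centre. Leave alone.
- prism_a: Bystander: loose glass prism, 3-sided, about 38 mm a side, 32 mm high, origin under its centre. Leave alone.
- prism_b: Bystander: the other glass prism, the same size. Leave alone.
- micrometer: Bystander: plated micrometer lying flat, about 130 mm long, 18 mm high; origin in the middle of its bow. Leave alone.
- loupe: Bystander: brass ring loupe, 38 mm across, 24 mm high, origin under its centre. Leave alone.
There are look-alikes about, which are no part of the job. Of the things like the gauge, leave any that is green, orange or pink; of the rest the larger one is meant.

How it is judged (in metres and radians):
On the way, in this order (a step that is already met when the one before it is completed fails the run):
1. the gauge's eye is passed over the hook tip onto the arm, dial outward (x of gauge_eye in the frame of hook_tip between 0.004 and 0.1 m and y of gauge_eye in the frame of hook_tip between -0.012 and 0.012 m and z of gauge_eye in the frame of hook_tip between 0 and 0.032 m and y of gauge_edge in the frame of hook_tip above 0.01 m), for 0.05 s.
2. with the eye in the groove, the gauge is pressed down on the arm (10 N or more with its own weight of 2 to 4 N) (x of gauge_eye in the frame of hook_tip between 0.034 and 0.082 m and y of gauge_eye in the frame of hook_tip between -0.006 and 0.006 m and z of gauge_eye in the frame of hook_tip between 0.001 and 0.0068 m and y of gauge_edge in the frame of hook_tip above 0.018 m and contact force between gauge and stand above 10 N), for 0.3 s.
At the end, for the whole second after the job is handed in: The gauge hangs at rest from the arm with its eye's apex in the groove (apex 1 to 6.8 mm above the arm's axis, within 4 mm of it sideways, 34 to 82 mm behind the hook tip), dial outward, its face square to the arm within 0.35 rad (the groove's play) and plumb within 0.12 rad (x of gauge_eye in the frame of hook_tip between 0.034 and 0.082 m and y of gauge_eye in the frame of hook_tip between -0.004 and 0.004 m and z of gauge_eye in the frame of hook_tip between 0.001 and 0.0068 m and y of gauge_edge in the frame of hook_tip above 0.018 m and angle between the x axis of gauge_eye and the x axis of hook_tip, either way round below 0.35 rad and angle between gauge's own z axis and vertical below 0.12 rad and contact force between gauge and stand above 0.5 N and linear speed of gauge below 0.02 m/s); the robot touches nothing.
It fails at once if the gauge is pressed, dropped or dragged against the stand with more than 18 N (contact force between gauge and stand above 18 N).
It fails at once if the arm or fingers push the stand with more than 20 N (contact force between any of the arm, the fingers and stand above 20 N).
It fails at once if another thing on the bench is moved by more than 15 mm (distance of any of lens_barrel, prism_a, prism_b, micrometer, loupe from where it was at the start of the episode above 0.015 m).
It also fails if it takes over 72 s, if anything falls off the work surface, if the arm or the gripper's body presses on something with over 40 N, if the wrist force passes 120 N, or if a joint passes its speed limit or range.

## Robot

A 6-joint arm with a two-finger parallel gripper is mounted at the origin on the work surface. World frame = base frame: x ahead of the robot, y to its left, z up, the work surface at z = 0. Lengths are in mm, angles in degrees, forces in N, time in s.
With the tool pointing down it reaches from about 350 to 850 mm from the base axis. Payload 8.1 kg.
Tool frame: the origin (TCP) lies midway between the tips of the shut fingers; the grasp point (between the pads) lies 19 mm behind it; z points along the fingers, y is the direction in which the jaws open and shut (so a half turn about z gives the same grasp; the last joint's range is limited). The gripper opens to 93 mm and grips with 3 to 60 N. Pads are 15 mm wide; open, the fingers measure 128 mm over their backs; the gripper's body (75 mm by 188 mm) begins 65 mm behind the grasp point.
Start: joints at [-81.268, 7.471, 85.268, -0, 87.261, -4.893], TCP at [141.359, -583.115, 218.635] pointing down, gripper open.
Joint ranges: [-169.43, 169.43], [-51.17, 129.36], [1.28, 143.12], [-76.62, 256.62], [0, 156.53], [-152.29, 152.29]. Speed limits (degrees/s): [136.94, 136.94, 159.86, 180, 180, 180].

## Interface

Orientations are given as a 3x3 rotation matrix whose columns are the frame's x, y, z axes.
In Python, from bench import status, camera, workorder gives the robot as it stands.
- The arm moves only by the shell command python3 -m inch 'ROWS' [OPENING] [FORCE]. ROWS is JSON, a list that holds one entry, the list of rows, each a list of 6 numbers: the shift along the tool's x, y, z in cm, then the turn, a rotation vector about the tool's x, y, z in rad. A call has 1 to 8 rows; each row shifts and turns the commanded pose from where the row before left it, along the tool's axes as they then stand; what a row does not reach is not made up. A row lasts 1/12 s, in which the tool goes at most 41.7 mm and 7.16 degrees, less where a joint would pass 70% of its speed; a pose out of reach is approached as far as the arm can. A call with a gripper value outside its range is refused whole. OPENING is the closure, from -1 (fully open) to 1 (shut), set as the call begins (- or left out, the last holds). The fingers move at their own pace and stop on an object; FORCE is the grip in N (left out, the last holds). Time passes only in rows, so rows that do not move let the fingers close. It gives the time, the measured TCP pose, the force and the opening at its end, in the units of the state.
- status.sense(): the state, without advancing time (a new reading comes with each control period).
- camera(name): name is "side" or "top" or "wrist"; returns a dict with "color" (480x640x3 uint8, red, green, blue), "depth" (480x640 float32, mm along the optical axis (not along the pixel's ray), 0 where there is no reading), "intrinsics" (3x3 intrinsics, pixels), "camera_from_world" (4x4, takes a point from world to camera coordinates); the wrist camera has in their place "mount" (4x4, takes a point from camera to tool coordinates, whose origin is the TCP and whose axes are the flange's). Camera axes: x right, y up, looking along -z (the intrinsics and any distortion apply to the point x, -y, -z); pixel columns grow to the right and rows downward; lengths in mm; the calibration is good to about 2 mm. A picture is of the moment at which its call begins: read the wrist's pose just before it.
- workorder.finish_job(): hands the job in, once; it reports no verdict.
The state is a dict: "t": time; "joint_positions": joint angles; "qvel": joint speeds; "joint_torque": joint torques, N m; "tcp_pos": TCP position; "tcp_rot": TCP orientation; "wrist_force": force on the tool from outside, world axes, zero at the start; "wrist_torque": the same for the moment, N m; "gripper_width": finger opening in mm.
Only numpy, scipy, OpenCV 4.12 (cv2) and the standard library are available. Lean on these libraries where they do the work, as an engineer would, in place of code of your own. Each camera call takes 0.05 s, during which the arm holds its last target.

## Working session

There is one attempt and no reset: what is moved stays moved. The work goes in short steps, Python scripts to look and compute and a shell command to move; the robot and the scene stay as the last step left them, time stands still between calls to the robot, and variables do not carry over. Pictures are saved under pics/ and viewed, and the job is handed in when it is done.

```bash
ls; mkdir -p pics
cat > h.py <<'E'
import numpy as np, cv2
from bench import status, camera, workorder
def snap(n,f):
    s=status.sense(); c=camera(n); np.savez('pics/'+f+'.npz',tp=s['tcp_pos'],tr=s['tcp_rot'],**c)
    cv2.imwrite('pics/'+f+'.png',cv2.cvtColor(c['color'],cv2.COLOR_RGB2BGR)); return c,s
E
python3 - <<'E'
from h import *
for n in ['side','top','wrist']:
    c,s=snap(n,n+'0'); print(n,c['intrinsics'].tolist(),[k for k in c]); print(np.round(c.get('camera_from_world',c.get('mount')),3).tolist())
print(s)
E
```

```text
pics
side [[570.912283963156, 0.0, 320.3665124538068], [0.0, 570.912283963156, 242.22709489424307], [0.0, 0.0, 1.0]] ['color', 'depth', 'intrinsics', 'camera_from_world']
[[-0.989, -0.147, -0.023, 519.403], [0.065, -0.568, 0.821, -109.772], [-0.134, 0.81, 0.571, -1363.048], [0.0, 0.0, 0.0, 1.0]]
top [[556.7479421772266, 0.0, 335.3247450539507], [0.0, 556.7479421772266, 235.4286920003188], [0.0, 0.0, 1.0]] ['color', 'depth', 'intrinsics', 'camera_from_world']
[[0.006, -1.0, 0.002, 35.696], [0.994, 0.006, 0.114, -542.233], [-0.114, 0.001, 0.994, -1138.46], [0.0, 0.0, 0.0, 1.0]]
wrist [[353.5190247659825, 0.0, 318.1013515997648], [0.0, 353.5190247659825, 239.99594489275302], [0.0, 0.0, 1.0]] ['color', 'depth', 'intrinsics', 'mount']
[[-0.001, 0.956, 0.295, 81.741], [1.0, 0.002, -0.0, 0.686], [-0.001, 0.295, -0.956, -165.829], [0.0, 0.0, 0.0, 1.0]]
{'t': 0.1, 'joint_positions': array([-8.12666350e+01,  7.51042572e+00,  8.53235932e+01, -2.75677328e-04,
        8.72620340e+01, -4.89163060e+00]), 'qvel': array([ 0.04163731, -0.16349878, -0.13478873, -0.0617222 , -0.12821511,
       -0.11449051]), 'joint_torque': array([ 6.03680710e-04, -5.61342752e+01, -4.93095911e+01,  7.68982200e-02,
        2.91781453e-02, -7.45971988e-05]), 'tcp_pos': array([ 141.29472743, -582.58958263,  217.69075269]), 'tcp_rot': array([[ 9.71858289e-01,  2.35566125e-01, -2.59294840e-04],
       [ 2.35566228e-01, -9.71856887e-01,  1.65627252e-03],
       [ 1.38164224e-04, -1.67074328e-03, -9.99998595e-01]]), 'wrist_force': array([-0.43434872,  0.5116883 ,  0.08740013]), 'wrist_torque': array([ 0.00123411, -0.02064555, -0.00936261]), 'gripper_width': 93.16653020761461}
```

View pics/side0.png

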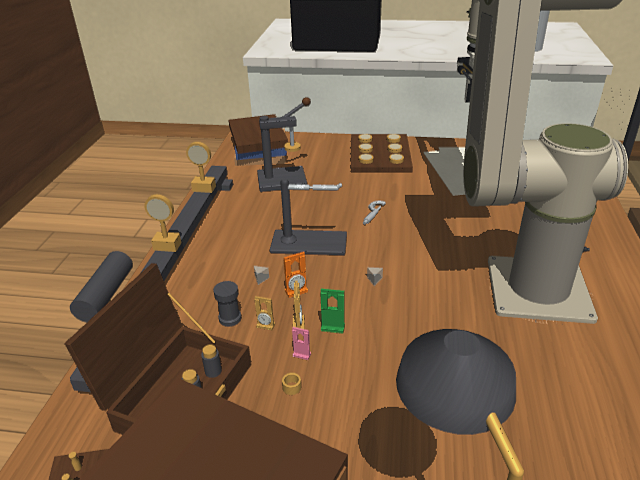

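View pics/top0.png

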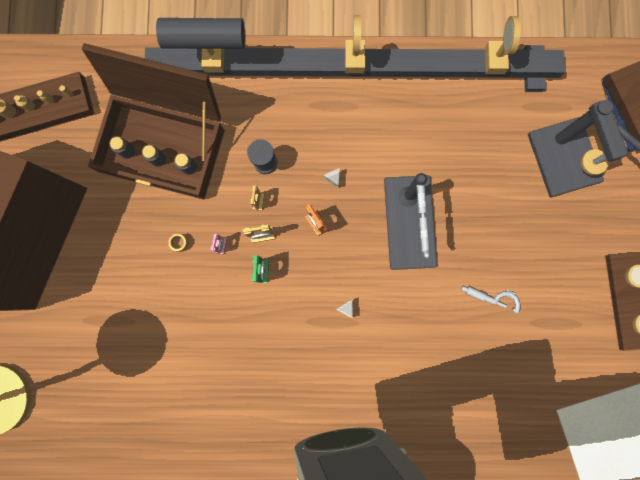

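View pics/wrist0.png

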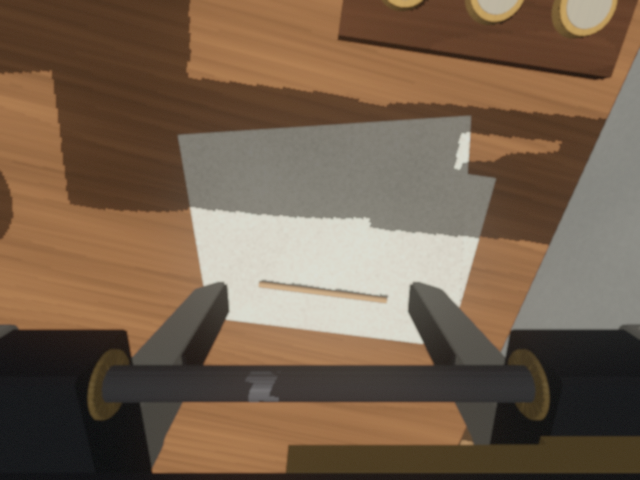

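The side view shows the stand's arm at about (287–340, 186), with the gauge-like things below it. In the top view the arm runs from (421,182) to (425,250).

Candidates, top / side pixel:
- Brass, middle: (260,234) / (299,300)
- Brass, other: (257,198) / (264,312)
- Orange: (316,219) / (295,273)
- Green: (261,269) / (332,310)
- Pink: (218,243) / (301,342)

I'll check these in close crops.

Run:
```python
import cv2,numpy as np
a=cv2.imread('pics/side0.png')[240:370,240:360]; b=cv2.imread('pics/top0.png')[180:290,200:340]
a=cv2.resize(a,(400,433),interpolation=2); b=cv2.resize(b,(400,314),interpolation=2)
c=cv2.resize(cv2.imread('pics/top0.png')[160:280,380:460],(300,450),interpolation=2)
o=np.zeros((600,800,3),np.uint8);o[:433,:400]=a;o[:314,400:]=b
cv2.imwrite('pics/crop0.png',o)
d=cv2.resize(cv2.imread('pics/side0.png')[165:265,260:360],(450,450),interpolation=2)
cv2.imwrite('pics/crop1.png',np.hstack([c,d]))
```

```text
(no output)
```

View pics/crop0.png

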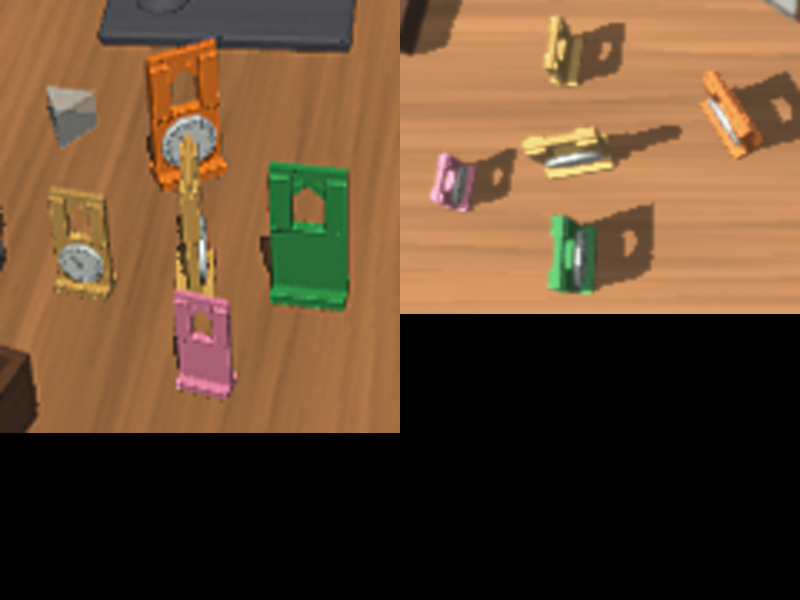

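View pics/crop1.png

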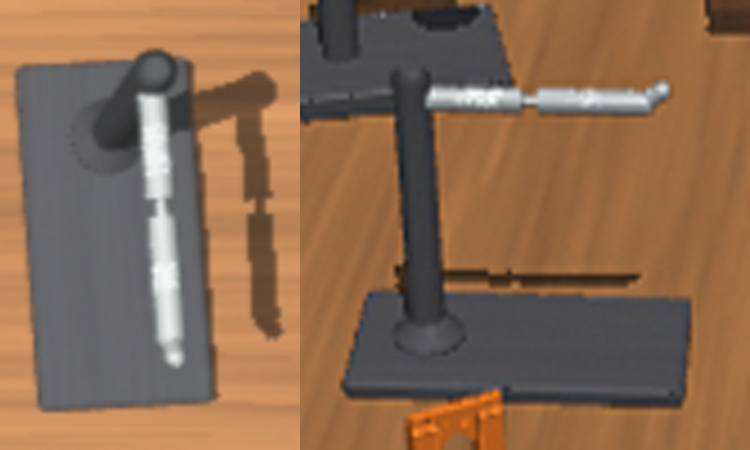

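The middle brass one, top (260,234) / side (299,300), is clearly the larger, so it's the target; its dial faces the robot. The groove shows as a thin neck at side ≈(311,187) and top ≈(422,215).

```bash
cat >> h.py <<'E'
def load(f): return dict(np.load('pics/'+f+'.npz'))
def camT(d):
    if 'camera_from_world' in d: return np.linalg.inv(d['camera_from_world'])
    T=np.eye(4);T[:3,:3]=d['tr'];T[:3,3]=d['tp'];return T@d['mount']
def ray(d,u,v):
    K=d['intrinsics'];T=camT(d);r=T[:3,:3]@np.array([(u-K[0,2])/K[0,0],-(v-K[1,2])/K[1,1],-1.]);return T[:3,3],r
def onz(d,u,v,z): o,r=ray(d,u,v); return o+r*(z-o[2])/r[2]
def pd(d,u,v):
    o,r=ray(d,u,v); return o+r*float(d['depth'][int(round(v)),int(round(u))])
def cloud(d,step=1):
    K=d['intrinsics'];T=camT(d);v,u=np.mgrid[0:480:step,0:640:step];z=d['depth'][::step,::step]
    P=np.stack([(u-K[0,2])/K[0,0]*z,-(v-K[1,2])/K[1,1]*z,-z],-1);return P@T[:3,:3].T+T[:3,3]
def tri(d1,p1,d2,p2):
    o1,r1=ray(d1,*p1);o2,r2=ray(d2,*p2);A=np.stack([r1,-r2],1);s,*_=np.linalg.lstsq(A,o2-o1,rcond=None)
    a,b=o1+r1*s[0],o2+r2*s[1];return (a+b)/2,np.linalg.norm(a-b)
E
python3 - <<'E'
from h import *
np.set_printoptions(precision=1,suppress=True)
t=load('top0');s=load('side0')
print('gauge',onz(t,260,232,110))
for n,d in(('top',t),('side',s)):
    P=cloud(d); m=(P[...,2]>165)&(P[...,2]<195)&(d['depth']>0)
    hsv=cv2.cvtColor(d['color'],cv2.COLOR_RGB2HSV)
    m&=(hsv[...,1]<40)&(hsv[...,2]>90)
    m[:, :200]=0
    if n=='top': m[:,:380]=0;m[:,460:]=0;m[:160]=0;m[280:]=0
    else: m[:,:260]=0;m[:,360:]=0;m[:165]=0;m[205:]=0
    ys,xs=np.where(m);print(n,len(xs),xs.min(),xs.max(),ys.min(),ys.max())
    Q=P[m]; print(Q.min(0),Q.max(0))
    if n=='top':
        for y in range(ys.min(),ys.max()+1): w=xs[ys==y]; print(y,len(w),w.mean(),P[y,w].mean(0))
    else:
        for x in range(xs.min(),xs.max()+1): w=ys[xs==x]; print(x,len(w),w.mean(),P[w,x].mean(0))
E
```

```text
gauge [538.9 186.4 110. ]
top 544 416 429 175 257
[ 486.  -132.6  171.2] [ 636.2 -111.1  194.9]
175 1 420.0 [ 636.2 -115.7  190.9]
176 2 420.5 [ 633.6 -116.1  194.2]
177 2 421.0 [ 631.9 -117.1  193.4]
178 4 420.25 [ 629.9 -115.6  193.9]
179 3 420.6666666666667 [ 628.1 -116.4  193.8]
180 3 420.6666666666667 [ 626.3 -116.4  193.5]
181 3 421.0 [ 624.4 -117.   193.5]
182 0 nan [nan nan nan]
183 0 nan [nan nan nan]
184 1 417.0 [ 621.4 -111.5  181.2]
185 9 420.0 [ 620.  -117.3  179.1]
186 8 420.5 [ 617.7 -117.9  181.1]
187 8 420.5 [ 616.1 -118.1  179.8]
188 8 420.5 [ 614.  -117.9  181. ]
189 8 420.5 [ 612.2 -117.9  180.6]
190 8 420.5 [ 610.4 -118.   180.2]
191 8 420.5 [ 608.6 -118.1  179.4]
192 7 421.0 [ 606.3 -118.6  181.7]
193 7 421.0 [ 604.6 -118.7  181. ]
194 7 421.0 [ 602.9 -118.8  180.2]
195 7 421.0 [ 600.8 -118.7  181. ]
196 7 421.14285714285717 [ 599.  -118.9  180.8]
197 8 421.5 [ 597.1 -119.6  180.8]
198 8 421.5 [ 595.3 -119.6  180.4]
199 8 421.5 [ 593.4 -119.5  180.9]
200 8 421.5 [ 591.4 -119.4  181.6]
201 8 421.5 [ 589.7 -119.5  180.4]
202 8 421.5 [ 587.7 -119.4  181.4]
203 8 42
[... 3298 characters left out ...]
 5 187.0 [ 527.2 -119.3  177.6]
326 5 187.0 [ 524.6 -118.7  178.1]
327 5 187.0 [ 522.1 -119.4  177.9]
328 5 187.0 [ 519.8 -120.5  177.4]
329 5 187.0 [ 517.2 -120.4  177.7]
330 5 187.0 [ 514.8 -121.3  177.3]
331 5 187.0 [ 512.2 -120.9  177.7]
332 5 187.0 [ 509.7 -120.3  178.1]
333 5 187.0 [ 507.3 -121.5  177.6]
334 5 187.0 [ 504.6 -120.4  178.4]
335 4 187.5 [ 501.8 -118.   178.5]
336 5 187.0 [ 499.7 -120.9  178.4]
337 5 187.0 [ 497.2 -121.8  178. ]
338 5 186.0 [ 495.  -124.2  179.7]
339 4 185.5 [ 492.1 -121.3  182.9]
340 3 185.0 [ 489.5 -120.1  185.1]
341 3 185.0 [ 487.4 -123.4  183.4]<stdin>:15: RuntimeWarning: Mean of empty slice.
  ret = ret.dtype.type(ret / rcount)
  ret = um.true_divide(
```

```bash
python3 -m inch '[[[0,0,0,0,0,0.115],[2.1,-3.25,0,0,0,0],[2.1,-3.25,0,0,0,0],[2.1,-3.25,0,0,0,0],[2.1,-3.25,0,0,0,0],[2.1,-3.25,0,0,0,0],[2.1,-3.25,0,0,0,0],[2.1,-3.25,0,0,0,0]]]' -1 40
python3 -m inch '[[[2.1,-3.25,0,0,0,0],[2.1,-3.25,0,0,0,0],[2.1,-3.25,0,0,0,0],[2.1,-3.25,0,0,0,0],[2.1,-3.25,0,0,0,0],[2.1,-3.25,0,0,0,0],[2.1,-3.25,0,0,0,0],[2.1,-3.25,0,0,0,0]]]'
```

```text
t: 0.82
tcp_pos: [259.7, -337.5, 218.3]
tcp_rot: [[0.993, 0.122, 0.0], [0.122, -0.993, 0.0], [0.0, -0.0, -1.0]]
wrist_force: [0.2, -0.0, 0.3]
gripper_width: 93.3
t: 1.48
tcp_pos: [394.5, -58.8, 218.7]
tcp_rot: [[0.992, 0.122, 0.001], [0.122, -0.992, -0.0], [0.0, 0.0, -1.0]]
wrist_force: [-0.0, -0.2, 1.1]
gripper_width: 93.0
```

```bash
python3 -m inch '[[[2.1,-3.2,0,0,0,0],[2.1,-3.2,0,0,0,0],[2.1,-3.2,0,0,0,0],[2.1,-3.2,0,0,0,0],[2.1,-3.2,0,0,0,0],[2.1,-3.2,0,0,0,0],[2.1,-3.2,0,0,0,0],[0,0,0,0,0,0]]]'
python3 -m inch '[[[0,0,0,0,0,0],[0,0,0,0,0,0]]]'
python3 - <<'E'
from h import *
c,s=snap('wrist','w1'); print(s['tcp_pos'],s['joint_positions'],s['wrist_force'])
E
```

```text
t: 2.15
tcp_pos: [513.5, 184.8, 216.8]
tcp_rot: [[0.992, 0.126, -0.002], [0.126, -0.992, 0.002], [-0.002, -0.002, -1.0]]
wrist_force: [0.1, 0.2, -0.8]
gripper_width: 92.9
t: 2.32
tcp_pos: [512.3, 179.4, 218.0]
tcp_rot: [[0.992, 0.123, -0.001], [0.123, -0.992, -0.001], [-0.001, 0.001, -1.0]]
wrist_force: [0.5, -0.7, 0.2]
gripper_width: 92.9
[512.28534449 179.44632864 218.04833855] [ 1.39070698e+01 -1.28868359e+00  9.44058576e+01 -2.13535959e-02
  8.69636295e+01  9.68273260e+01] [ 0.4828278  -0.71831188  0.17501434]
```

View pics/w1.png

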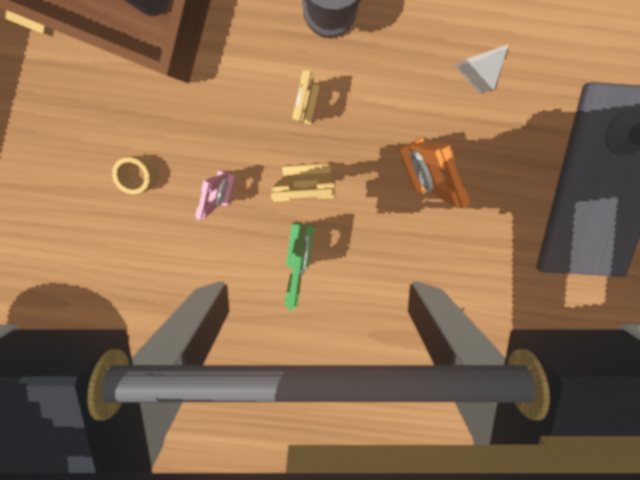

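The wrist view shows the gauge at (303,185), with its plain back towards the column side. Its neighbours are green (300,265), pink (215,195), orange (435,175) and the small brass one (306,97). Next I measure its top by ray on z and by triangulation.

Run:
```python
from h import *
np.set_printoptions(precision=1,suppress=True)
t=load('top0');w=load('w1')
def brass(d,box):
    h=cv2.cvtColor(d['color'],cv2.COLOR_RGB2HSV);m=(h[...,0]>=18)&(h[...,0]<=30)&(h[...,1]>70)&(h[...,2]>110)
    b=np.zeros_like(m);x0,y0,x1,y1=box;b[y0:y1,x0:x1]=1;return m&b
for n,d,box in(('w',w,(265,155,345,215)),('t',t,(240,220,282,250))):
    P=cloud(d); m=brass(d,box)
    z=P[...,2][m];print(n,m.sum(),'z hist',np.histogram(z,np.arange(-5,130,10)))
    k=m&(P[...,2]>98)&(P[...,2]<125);Q=P[k];
    print('top pts',len(Q),Q.mean(0),Q.min(0),Q.max(0))
    (c,sz,a)=cv2.minAreaRect(Q[:,:2].astype(np.float32));print(c,sz,a)
    vx,vy,_,_=cv2.fitLine(Q[:,:2].astype(np.float32),cv2.DIST_L2,0,.01,.01).ravel();print('yaw of width axis',np.degrees(np.arctan2(vy,vx)))
    ys,xs=np.where(k);print(xs.min(),xs.max(),ys.min(),ys.max())
h=lambda im,x0,y0,x1,y1:cv2.resize(cv2.cvtColor(im,cv2.COLOR_RGB2BGR)[y0:y1,x0:x1],None,fx=6,fy=6,interpolation=0)
cv2.imwrite('pics/c2.png',h(w['color'],260,150,350,220)); cv2.imwrite('pics/c3.png',h(t['color'],235,210,295,255))
```

```text
w 1438 z hist (array([ 63, 427,  27,   2,   1,   0, 145,   1,   2,  12, 302, 453,   0]), array([ -5,   5,  15,  25,  35,  45,  55,  65,  75,  85,  95, 105, 115,
       125]))
top pts 745 [546.8 195.2 106.9] [536.7 169.8  98.2] [556.1 219.5 112. ]
(546.119140625, 194.60720825195312) (12.275449752807617, 49.60346221923828) 10.537882804870605
yaw of width axis -79.44552
271 334 182 200
t 263 z hist (array([ 4, 76, 12,  5,  1,  0, 24,  1,  0,  4, 48, 87,  1]), array([ -5,   5,  15,  25,  35,  45,  55,  65,  75,  85,  95, 105, 115,
       125]))
top pts 131 [544.9 195.7 107. ] [535.8 171.2  98.3] [554.  220.8 116.6]
(545.5814208984375, 195.50682067871094) (12.253096580505371, 49.82565689086914) 10.373625755310059
yaw of width axis -80.11946
243 268 225 234
```

View pics/c2.png

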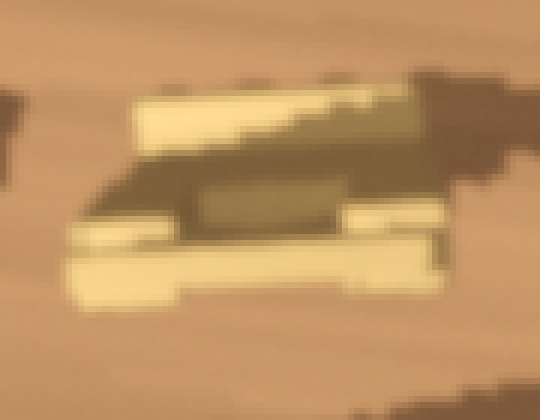

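View pics/c3.png

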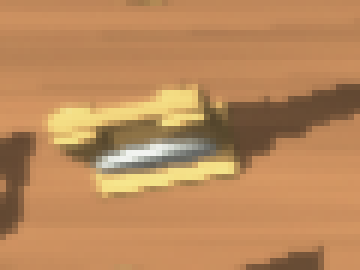

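Run:
```python
from h import *
np.set_printoptions(precision=1,suppress=True)
g=np.array([545.9,195.0]);a=np.radians(10.4);X=np.array([np.cos(a),np.sin(a)]);Y=np.array([-X[1],X[0]])
for f in('w1','top0'):
    d=load(f);P=cloud(d).reshape(-1,3);hv=cv2.cvtColor(d['color'],cv2.COLOR_RGB2HSV).reshape(-1,3)
    r=P[:,:2]-g; q=np.stack([r@X,r@Y,P[:,2]],1)
    m=(np.linalg.norm(r,axis=1)<170)&(q[:,2]>50)&(q[:,2]<140)&(hv[:,1]>70)
    for n,l,hh in(('pink',145,179),('green',50,80),('orange',5,13)):
        k=m&(hv[:,0]>=l)&(hv[:,0]<=hh)
        if n=='orange':k&=(hv[:,1]>180)
        if k.sum()>5: print(f,n,k.sum(),np.percentile(q[k],2,0),np.percentile(q[k],98,0))
```

```text
w1 pink 247 [-21.   80.5  50.9] [ 9.8 93.2 73.9]
w1 green 547 [-97.9   4.9  61.9] [-50.5  21.  110.7]
w1 orange 120 [ -15.4 -127.8   60.4] [  26.8 -106.9  110.8]
top0 pink 55 [-23.4  83.   52.3] [ 5.5 97.  78.4]
top0 green 192 [-100.8    4.1   58.9] [-53.4  22.3 113.2]
```

```bash
python3 -m inch '[[[0,0,0,0,0,-0.058],[1.8,-0.45,2,0,0,0],[1.8,-0.45,2,0,0,0],[0,0,2,0,0,0],[0,0,1,0,0,0],[0,0,0,0,0,0],[0,0,0,0,0,0]]]' -0.6 40
python3 - <<'E'
from h import *
c,s=snap('wrist','w2'); print(s['tcp_pos'],s['tcp_rot'][:2,0],s['gripper_width'],s['wrist_force'])
np.set_printoptions(precision=1,suppress=True)
w=load('w2');P=cloud(w)
h=cv2.cvtColor(w['color'],cv2.COLOR_RGB2HSV);m=(h[...,0]>=18)&(h[...,0]<=30)&(h[...,1]>70)&(h[...,2]>110)
k=m&(P[...,2]>98)&(P[...,2]<125)&(np.hypot(P[...,0]-546,P[...,1]-195)<45);Q=P[k]
print(cv2.minAreaRect(Q[:,:2].astype(np.float32)),Q[:,2].max())
E
```

```text
t: 2.95
tcp_pos: [546.0, 194.0, 148.9]
tcp_rot: [[0.984, 0.179, -0.001], [0.179, -0.984, -0.0], [-0.001, 0.0, -1.0]]
wrist_force: [0.0, -1.3, 0.5]
gripper_width: 74.3
[545.97963524 193.95263652 148.90755349] [0.9839078  0.17867544] 74.28457468699482 [ 0.01944948 -1.30297296  0.45366435]
((546.7963256835938, 195.169921875), (11.960747718811035, 48.79343032836914), 9.569053649902344) 111.85725667868928
```

View pics/w2.png

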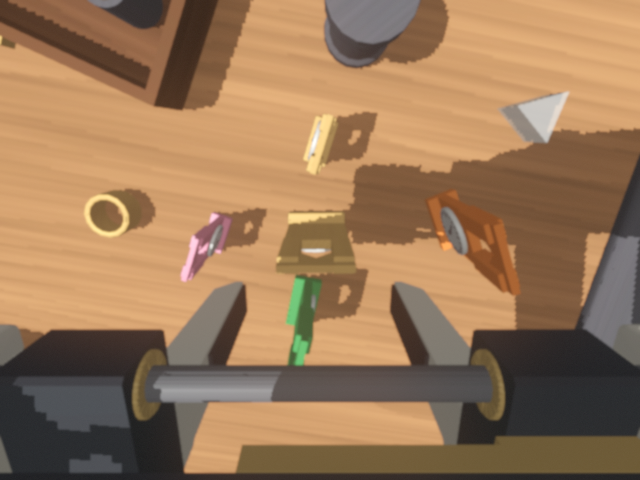

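The gauge at (315,243) sits centred between the fingers, and the measurement agrees to 1 mm. Now descend and grip.

```bash
python3 -m inch '[[[0.04,-0.1,2,0,0,0],[0,0,2,0,0,0],[0,0,2,0,0,0],[0,0,2,0,0,0],[0,0,0,0,0,0],[0,0,0,0,0,0]]]' -0.6 40
python3 -m inch '[[[0,0,0,0,0,0],[0,0,0,0,0,0],[0,0,0,0,0,0],[0,0,0,0,0,0],[0,0,0,0,0,0],[0,0,0,0,0,0]]]' 1 40
```

```text
t: 3.5
tcp_pos: [546.6, 195.8, 69.4]
tcp_rot: [[0.984, 0.18, -0.0], [0.18, -0.984, -0.0], [-0.0, 0.0, -1.0]]
wrist_force: [0.4, -0.2, 0.2]
gripper_width: 74.4
t: 4.0
tcp_pos: [547.6, 196.2, 69.8]
tcp_rot: [[0.984, 0.18, 0.002], [0.18, -0.984, 0.0], [0.002, -0.0, -1.0]]
wrist_force: [-0.3, -1.1, 6.1]
gripper_width: 50.0
```

```bash
python3 -m inch '[[[0,0,-0.5,0,0,0],[0,0,-1.5,0,0,0],[0,0,-3,0,0,0],[0,0,-3,0,0,0],[0,0,-3,0,0,0],[0,0,-3,0,0,0],[0,0,0,0,0,0],[0,0,0,0,0,0]]]' 1 40
python3 - <<'E'
from h import *
np.set_printoptions(precision=2,suppress=True)
s=status.sense();print(s['wrist_force'],s['tcp_pos'])
for f in('top0','side0'):
    d=load(f);P=cloud(d);hsv=cv2.cvtColor(d['color'],cv2.COLOR_RGB2HSV)
    m=(P[...,2]>165)&(P[...,2]<190)&(hsv[...,1]<40)&(hsv[...,2]>90)&(P[...,0]>502)&(P[...,0]<615)&(P[...,1]>-140)&(P[...,1]<-100)
    Q=P[m];A=np.polyfit(Q[:,0],Q[:,1],1);print(f,len(Q),np.degrees(np.arctan(A[0])),np.polyval(A,[500,563]),Q[:,2].max(),np.percentile(Q[:,2],95))
# groove two-view: neck centre pixels ; tip end pixels
t=load('top0');si=load('side0')
print('neck',tri(t,(422.9,215.5),si,(310.6,187)));print('tip',tri(t,(426.5,257),si,(341.5,185)))
print('topcol',pd(t,421,178),onz(t,421,181,195))
E
```

```text
t: 4.67
tcp_pos: [547.9, 196.3, 210.7]
tcp_rot: [[0.984, 0.18, 0.004], [0.18, -0.984, 0.001], [0.004, -0.0, -1.0]]
wrist_force: [0.1, 0.2, -4.2]
gripper_width: 49.8
[ 0.06  0.19 -4.16] [547.89 196.33 210.7 ]
top0 447 3.819865036518911 [-125.58 -121.37] 186.3515716668553 184.2651087406038
side0 204 4.7159144744232115 [-121.42 -116.22] 183.74913265599832 181.90804286891475
neck (array([ 564.12, -122.89,  173.38]), np.float64(0.6653142421367298))
tip (array([ 486.41, -127.25,  181.34]), np.float64(0.3191507473113756))
topcol [ 629.22 -116.51  197.07] [ 624.11 -116.77  195.  ]
```

```bash
python3 -m inch '[[[0,0,0,0,0,0.112],[-1.6,1.6,0,0,0,0],[-1.6,3.2,0,0,0,0],[-1.6,3.2,0,0,0,0],[-1.6,3.2,0,0,0,0],[-1.6,3.2,0,0,0,0],[-1.6,3.2,0,0,0,0],[-1.6,3.2,0,0,0,0]]]'
python3 -m inch '[[[-0.8,3.2,0,0,0,0],[-0.8,3.2,0,0,0,0],[0,2.5,0,0,0,0],[0,1.5,0,0,0,0],[0,0,0,0,0,0],[0,0,0,0,0,0],[0,0,0,0,0,0]]]'
python3 - <<'E'
from h import *
c,s=snap('side','s3'); print(s['tcp_pos'],s['tcp_rot'],s['wrist_force'])
c,s=snap('top','t3'); c,s=snap('wrist','w3')
a=cv2.resize(cv2.imread('pics/s3.png')[120:260,260:420],None,fx=3.5,fy=3.5,interpolation=2);cv2.imwrite('pics/s3c.png',a)
E
```

```text
t: 5.33
tcp_pos: [446.9, -20.2, 205.9]
tcp_rot: [[0.998, 0.069, -0.004], [0.069, -0.998, 0.001], [-0.004, -0.001, -1.0]]
wrist_force: [0.1, -1.4, -1.9]
gripper_width: 49.9
t: 5.92
tcp_pos: [439.7, -123.1, 207.0]
tcp_rot: [[0.998, 0.069, -0.003], [0.069, -0.998, 0.002], [-0.002, -0.002, -1.0]]
wrist_force: [-0.9, -0.1, -2.6]
gripper_width: 49.8
[ 439.6591249  -123.14088681  207.00582976] [[ 0.99763612  0.06866872 -0.00260323]
 [ 0.06867306 -0.99763791  0.00161438]
 [-0.00248623 -0.00178934 -0.99999531]] [-0.85158594 -0.08953754 -2.61408469]
```

View pics/s3c.png

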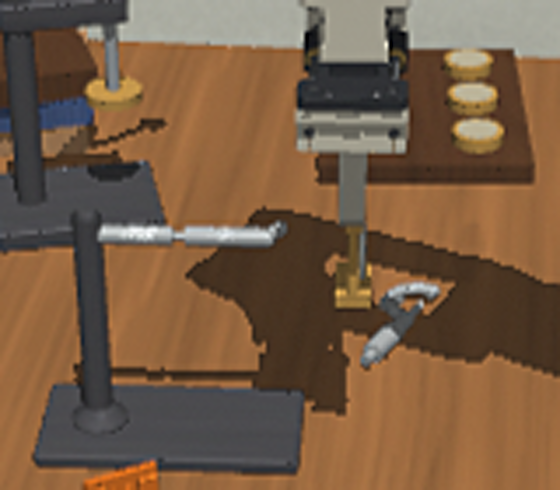

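View pics/w3.png

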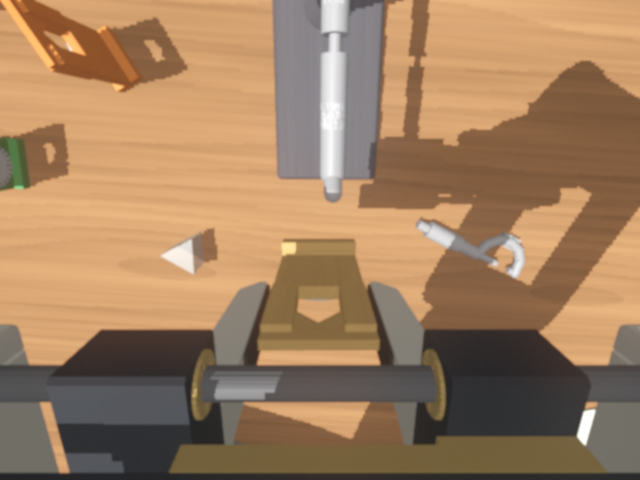

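In the wrist view the gauge hangs true between the fingers, with its top edge at about (319,335). The arm lies ahead along column 333, with the groove at row ~42. I'll measure the arm against the gauge in the tool frame.

Run:
```python
from h import *
np.set_printoptions(precision=2,suppress=True)
w=load('w3');P=cloud(w);T=np.eye(4);T[:3,:3]=w['tr'];T[:3,3]=w['tp']
Q=(P-w['tp'])@w['tr']   # tool coords
h=cv2.cvtColor(w['color'],cv2.COLOR_RGB2HSV)
z=Q[...,2]
m=(P[...,2]>168)&(P[...,2]<192)&(h[...,1]<45)&(h[...,2]>90);m[:,:300]=0;m[:,365:]=0;m[205:]=0
ys,xs=np.where(m);print(m.sum())
for y in range(0,205,6):
    k=m[y]
    if k.any(): print(y,k.sum(),Q[y,k].mean(0),'top',z[y,k].min())
for y in range(34,56):
    k=m[y]
    if k.any():print(y,k.sum(),Q[y,k].mean(0))
b=(h[...,0]>=15)&(h[...,0]<=30)&(h[...,1]>70);b[:230]=0;b[352:]=0;b[:,:255]=0;b[:,385:]=0
for lo,hi in((-45,-38),(-38,-30),(-30,0),(0,30),(50,75)):
    k=b&(z>lo)&(z<hi)
    if k.sum()>10:print(lo,hi,k.sum(),np.percentile(Q[k],2,0),np.percentile(Q[k],98,0))
```

```text
4869
0 29 [140.99   9.5   27.07] top 24.53936411615542
6 27 [138.56   9.16  27.16] top 25.24661223560091
12 28 [136.05   9.32  27.08] top 24.698665035818383
18 27 [133.59   9.12  27.24] top 23.53366365880441
24 28 [131.09   9.4   27.36] top 25.315173633568737
30 28 [128.52   9.43  27.3 ] top 25.21524322282504
36 20 [127.28   9.63  33.15] top 29.114397708943255
42 12 [124.05   9.15  30.57] top 29.415940333919124
48 12 [121.38   9.18  30.57] top 29.116702425639257
54 27 [118.13   9.13  27.6 ] top 25.29888106895255
60 28 [115.43   9.11  27.41] top 25.09157128046547
66 28 [112.74   9.14  27.43] top 24.76960740989383
72 28 [110.01   9.18  27.4 ] top 25.191941713212362
78 27 [107.25   8.95  27.24] top 24.997893743971726
84 27 [104.46   8.98  27.08] top 24.456443081038923
90 27 [101.7    9.02  27.35] top 25.54816808503236
96 26 [98.88  9.27 27.39] top 24.96630755953952
102 27 [96.03  9.1  27.42] top 24.746145372162314
108 27 [93.17  9.14 27.63] top 25.048879666592946
114 26 [90.26  8.91 27.53] top 25.71094410682088
120 26 [87.33  8.93 27.4 ] top 24.52839967461633
126 26 [84.37  8.97 27.46] 
[... 832 characters left out ...]
   9.14  30.49]
42 12 [124.05   9.15  30.57]
43 12 [123.62   9.16  30.63]
44 12 [123.12   9.15  30.38]
45 12 [122.83   9.19  31.09]
46 12 [122.31   9.18  30.76]
47 12 [121.8    9.17  30.41]
48 12 [121.38   9.18  30.57]
49 12 [120.94   9.19  30.59]
50 12 [120.47   9.19  30.5 ]
51 12 [119.51   9.08  27.87]
52 22 [118.84   9.04  26.66]
53 27 [118.47   9.31  27.01]
54 27 [118.13   9.13  27.6 ]
55 28 [117.65   9.08  27.39]
-45 -38 1625 [ -4.15 -23.47 -41.15] [  1.42  25.24 -38.14]
-38 -30 1690 [  0.17 -23.49 -37.76] [  4.73  25.1  -30.27]
-30 0 2394 [  0.21 -23.46 -29.64] [ 4.87 25.06 -0.84]
0 30 2049 [ -5.22 -22.41   0.98] [ 4.59 24.53 29.23]
50 75 1602 [  1.97 -22.68  50.73] [11.51 25.   68.16]
```

```bash
python3 -m inch '[[[0,0.4,1,0,0,0],[0,0.43,1,0,0,0],[0,0,1,0,0,0],[0,0,0.5,0,0,0],[0,0,0,0,0,0],[0,0,0,0,0,0]]]'
python3 - <<'E'
from h import *
s=status.sense(); print(s['tcp_pos'],s['wrist_force'])
for n in('wrist','side'):
    c,s=snap(n,n+'4')
np.set_printoptions(precision=2,suppress=True)
w=load('wrist4');P=cloud(w);Q=(P-w['tp'])@w['tr'];h=cv2.cvtColor(w['color'],cv2.COLOR_RGB2HSV)
m=(P[...,2]>168)&(P[...,2]<195)&(h[...,1]<45)&(h[...,2]>90);m[:,:270]=0;m[:,365:]=0;m[240:]=0
for y in range(0,240,12):
    k=m[y]
    if k.any(): print(y,k.sum(),Q[y,k].mean(0),'top',Q[y,k,2].min())
a=cv2.resize(cv2.imread('pics/side4.png')[150:240,280:380],None,fx=5,fy=5,interpolation=2);cv2.imwrite('pics/side4c.png',a)
E
```

```text
t: 6.57
tcp_pos: [440.6, -132.1, 172.9]
tcp_rot: [[0.998, 0.069, -0.001], [0.069, -0.998, 0.001], [-0.001, -0.001, -1.0]]
wrist_force: [0.1, 0.3, -2.0]
gripper_width: 49.6
[ 440.5752008  -132.08681239  172.85204382] [ 0.14404938  0.25174193 -1.97426057]
0 35 [130.37   0.19  -7.63] top -9.630457466427606
12 32 [127.76   0.34  -2.48] top -6.737436822377763
24 15 [122.99   0.14  -4.47] top -6.534743788803069
36 34 [118.01  -0.06  -7.5 ] top -9.890180288933443
48 34 [113.74  -0.07  -7.48] top -10.48437056778693
60 34 [109.36  -0.09  -7.59] top -10.276979084759995
72 33 [104.91   0.1   -7.66] top -9.915487797950945
84 32 [100.43  -0.13  -7.43] top -9.834434158990925
96 32 [95.8  -0.14 -7.68] top -10.275807978623424
108 32 [91.12 -0.15 -7.72] top -9.984020950314491
120 32 [86.35 -0.17 -7.61] top -9.190347902601252
132 32 [81.48 -0.19 -7.25] top -9.943484032806609
144 32 [76.51 -0.2  -7.34] top -9.263753616346342
156 31 [71.45 -0.44 -7.33] top -9.200814328187917
168 30 [66.31 -0.24 -7.64] top -10.126385850877801
180 29 [61.05 -0.05 -7.59] top -9.011450497319222
192 20 [ 56.12  -0.71 -10.23] top -12.089578610241142
204 20 [ 51.5   -0.69 -14.03] top -15.40118958339308
```

View pics/side4c.png

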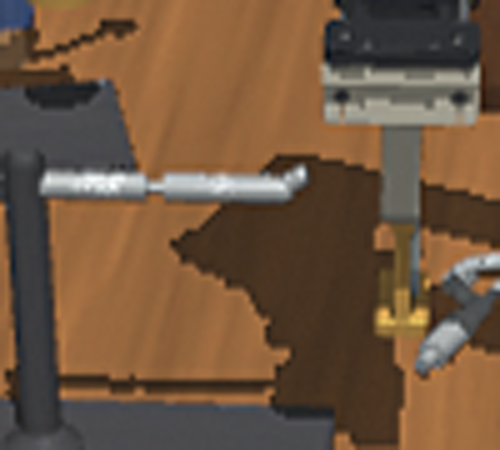

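View pics/wrist4.png

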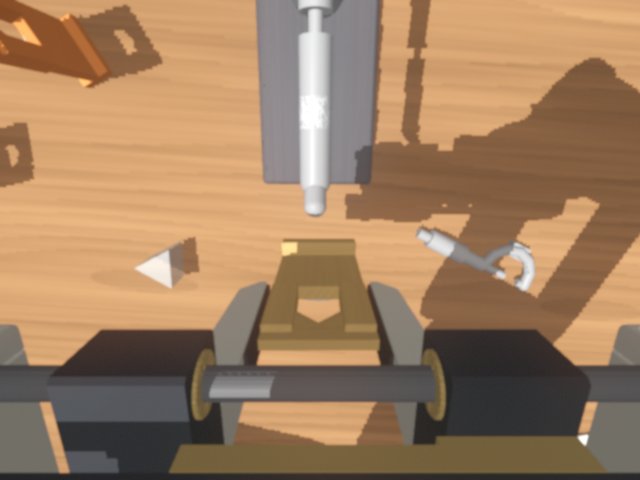

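```bash
python3 -m inch '[[[1,-0.08,0,0,0,0],[1.5,0,0,0,0,0],[1.5,0,0,0,0,0],[1,0,0,0,0,0],[1,0,0,0,0,0],[0,0,0,0,0,0]]]'
python3 -m inch '[[[1,0,0,0,0,0],[1,0,0,0,0,0],[1,0,0,0,0,0],[0,0,0,0,0,0],[0,0,0,0,0,0]]]'
python3 - <<'E'
from h import *
s=status.sense(); print(s['tcp_pos'],s['wrist_force'],s['wrist_torque'])
for n in('wrist','side'): snap(n,n+'5')
a=cv2.resize(cv2.imread('pics/side5.png')[150:240,260:360],None,fx=5,fy=5,interpolation=2);cv2.imwrite('pics/side5c.png',a)
E
```

```text
t: 7.17
tcp_pos: [502.6, -127.4, 174.4]
tcp_rot: [[0.998, 0.069, 0.002], [0.069, -0.998, -0.0], [0.002, 0.0, -1.0]]
wrist_force: [-0.3, 0.1, -3.2]
gripper_width: 49.5
t: 7.58
tcp_pos: [530.7, -125.4, 173.9]
tcp_rot: [[0.998, 0.069, -0.0], [0.069, -0.998, -0.0], [-0.0, 0.0, -1.0]]
wrist_force: [-0.4, -0.1, -3.0]
gripper_width: 49.6
[ 530.66575743 -125.40182657  173.87140543] [-0.40592799 -0.10970453 -3.0446614 ] [0.02483994 0.05637616 0.00970539]
```

View pics/side5c.png

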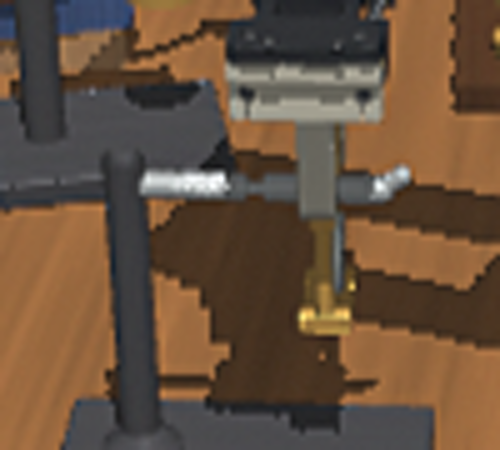

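View pics/wrist5.png

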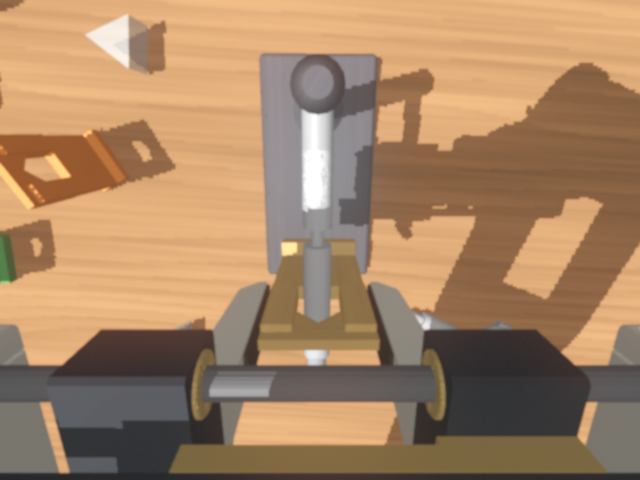

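The arm passes through the eye, centred: arm at column 317, gauge at 319. The groove is ahead at rows 225–247. I'll re-measure the remaining distance.

Run:
```python
from h import *
np.set_printoptions(precision=2,suppress=True)
w=load('wrist5');P=cloud(w);Q=(P-w['tp'])@w['tr'];h=cv2.cvtColor(w['color'],cv2.COLOR_RGB2HSV)
m=(P[...,2]>168)&(P[...,2]<186);m[:,:290]=0;m[:,345:]=0;m[:205]=0;m[312:]=0
for y in range(206,312,1 if 0 else 2):
    k=m[y]&(h[y,:,1]<60)
    if k.any(): print(y,k.sum(),Q[y,k].mean(0),'top',np.percentile(Q[y,k,2],10))
```

```text
206 30 [49.02  0.61 -6.29] top -7.79878006274654
208 30 [48.08  0.61 -6.27] top -7.79120187984215
210 30 [47.13  0.61 -6.23] top -7.896066345521299
212 29 [46.25  0.37 -6.46] top -7.93201358814234
214 29 [45.32  0.37 -6.55] top -8.044296876331543
216 29 [44.37  0.36 -6.5 ] top -8.249158730754862
218 29 [43.44  0.36 -6.6 ] top -8.303380912366238
220 29 [42.43  0.36 -6.33] top -8.00319632339353
222 29 [41.52  0.36 -6.53] top -7.979863438724808
224 29 [40.54  0.36 -6.44] top -8.01500848991161
226 29 [39.5   0.35 -6.15] top -7.838638674884137
228 25 [38.72  0.67 -6.84] top -8.109715645322304
230 12 [36.84  0.58 -3.55] top -5.4197477537700545
232 12 [35.78  0.58 -3.32] top -4.079152539847208
234 12 [34.8   0.58 -3.36] top -4.355656163918854
236 12 [33.79  0.58 -3.32] top -3.917023242740677
238 12 [32.7   0.57 -3.03] top -3.83145874039723
240 12 [31.7   0.58 -3.03] top -3.886756311551218
242 22 [30.    0.14 -0.84] top -4.098655314525639
244 27 [29.3   0.32 -1.87] top -3.8092010193215398
246 27 [28.99  0.33 -4.06] top -4.475976127851627
248 28 [28.75  0.09 -6.38] top -7.9362619827209775
250
[... 842 characters left out ...]

284 27 [10.13  0.29 -6.38] top -7.78086693493054
286 27 [ 9.18  0.28 -6.64] top -8.076192874571543
288 25 [ 7.99  0.18 -6.39] top -7.909364158560044
290 26 [ 6.98  0.03 -6.52] top -8.053676595287897
292 26 [ 5.94  0.03 -6.61] top -8.261290722306155
294 25 [ 4.8   0.2  -6.49] top -7.563405731551814
296 26 [ 3.83  0.02 -6.73] top -8.126508591704637
298 26 [ 2.68  0.02 -6.63] top -8.175932420272492
300 24 [ 1.64  0.5  -6.74] top -8.275835431652002
302 25 [ 0.6   0.27 -6.86] top -7.9675816581028505
304 25 [-0.55  0.26 -6.76] top -8.153744935994464
306 25 [-1.69  0.26 -6.69] top -8.088389556404572
308 25 [-2.82  0.26 -6.65] top -8.086574351811462
310 24 [-3.93  0.32 -6.67] top -8.212254729566872
```

```bash
python3 -m inch '[[[0.8,0,0.4,0,0,0],[0.8,0,0.4,0,0,0],[0.8,0,0.3,0,0,0],[0,0,0.1,0,0,0],[0,0,0,0,0,0],[0,0,0,0,0,0]]]'
python3 -m inch '[[[0,0,0,0,0,0],[0,0,0,0,0,0],[0,0,0,0,0,0]]]'
```

```text
t: 8.18
tcp_pos: [554.6, -123.6, 161.2]
tcp_rot: [[0.998, 0.069, -0.001], [0.069, -0.998, 0.0], [-0.001, -0.0, -1.0]]
wrist_force: [-0.5, 0.1, -3.4]
gripper_width: 50.1
t: 8.43
tcp_pos: [554.7, -123.8, 161.9]
tcp_rot: [[0.998, 0.069, 0.0], [0.069, -0.998, -0.0], [0.0, 0.0, -1.0]]
wrist_force: [-0.0, 1.1, -2.5]
gripper_width: 49.7
```

```bash
python3 -m inch '[[[0,0,0.1,0,0,0],[0,0,0,0,0,0],[0,0,0,0,0,0]]]'
python3 -m inch '[[[0,0,0.05,0,0,0],[0,0,0,0,0,0],[0,0,0,0,0,0]]]'
```

```text
t: 8.68
tcp_pos: [554.6, -123.7, 160.6]
tcp_rot: [[0.998, 0.069, -0.0], [0.069, -0.998, 0.0], [-0.0, -0.0, -1.0]]
wrist_force: [-0.4, -0.1, -2.7]
gripper_width: 49.6
t: 8.93
tcp_pos: [554.7, -123.7, 160.1]
tcp_rot: [[0.998, 0.069, -0.0], [0.069, -0.998, -0.0], [-0.0, -0.0, -1.0]]
wrist_force: [0.2, 0.8, -3.2]
gripper_width: 49.7
```

```bash
for i in 1; do python3 -m inch '[[[0,0,0.05,0,0,0],[0,0,0,0,0,0],[0,0,0,0,0,0]]]'; done
python3 -m inch '[[[0,0,0.05,0,0,0],[0,0,0,0,0,0],[0,0,0,0,0,0]]]'
```

```text
t: 9.18
tcp_pos: [554.7, -123.7, 159.6]
tcp_rot: [[0.998, 0.069, -0.0], [0.069, -0.998, 0.0], [-0.0, -0.0, -1.0]]
wrist_force: [0.3, -0.3, -2.5]
gripper_width: 49.7
t: 9.43
tcp_pos: [554.8, -123.6, 159.2]
tcp_rot: [[0.998, 0.069, 0.0], [0.069, -0.998, 0.0], [0.0, -0.0, -1.0]]
wrist_force: [-0.8, 0.5, -2.0]
gripper_width: 50.0
```

```bash
python3 -m inch '[[[0,0,0.03,0,0,0],[0,0,0,0,0,0],[0,0,0,0,0,0]]]'
```

```text
t: 9.68
tcp_pos: [554.9, -123.7, 159.1]
tcp_rot: [[0.998, 0.069, 0.0], [0.069, -0.998, 0.0], [0.0, -0.0, -1.0]]
wrist_force: [-1.4, 0.0, -0.4]
gripper_width: 49.8
```

Contact is felt at TCP z ≈159.1: the upward reading rose by about 2.5 N. I'll slide back lightly.

```bash
python3 -m inch '[[[0.1,0,0,0,0,0],[0.1,0,0,0,0,0],[0,0,0,0,0,0]]]'
python3 -m inch '[[[0.1,0,0,0,0,0],[0.1,0,0,0,0,0],[0,0,0,0,0,0]]]'
```

```text
t: 9.93
tcp_pos: [556.9, -123.3, 158.8]
tcp_rot: [[0.998, 0.069, -0.0], [0.069, -0.998, 0.0], [0.0, -0.0, -1.0]]
wrist_force: [-0.4, 2.2, -0.5]
gripper_width: 49.9
t: 10.18
tcp_pos: [558.9, -123.2, 158.8]
tcp_rot: [[0.998, 0.069, 0.0], [0.069, -0.998, 0.0], [0.0, -0.0, -1.0]]
wrist_force: [-0.2, 3.3, 0.1]
gripper_width: 49.5
```

```bash
python3 -m inch '[[[0.1,0,0,0,0,0],[0.1,0,0,0,0,0],[0,0,0,0,0,0]]]'
python3 -m inch '[[[0.1,0,0,0,0,0],[0,0,0,0,0,0],[0,0,0,0,0,0]]]'
```

```text
t: 10.43
tcp_pos: [561.0, -123.2, 158.8]
tcp_rot: [[0.998, 0.069, 0.0], [0.069, -0.998, 0.0], [0.0, -0.0, -1.0]]
wrist_force: [-0.8, 2.9, -0.7]
gripper_width: 49.9
t: 10.68
tcp_pos: [562.0, -123.2, 158.9]
tcp_rot: [[0.998, 0.069, 0.001], [0.069, -0.998, -0.0], [0.001, 0.0, -1.0]]
wrist_force: [0.4, 3.6, -2.0]
gripper_width: 49.8
```

```bash
python3 -m inch '[[[0.07,-0.05,0,0,0,0],[0.07,0,0,0,0,0],[0,0,0,0,0,0],[0,0,0,0,0,0]]]'
python3 -m inch '[[[0,0,0.05,0,0,0],[0,0,0,0,0,0],[0,0,0,0,0,0]]]'
```

```text
t: 11.02
tcp_pos: [563.1, -122.9, 158.7]
tcp_rot: [[0.998, 0.069, 0.0], [0.069, -0.998, -0.0], [0.0, 0.0, -1.0]]
wrist_force: [0.1, 1.1, -2.5]
gripper_width: 50.0
t: 11.27
tcp_pos: [563.2, -122.7, 158.4]
tcp_rot: [[0.998, 0.069, 0.0], [0.069, -0.998, -0.0], [0.0, 0.0, -1.0]]
wrist_force: [-0.0, 1.4, -1.6]
gripper_width: 50.0
```

```bash
python3 -m inch '[[[0,0,0.05,0,0,0],[0,0,0.05,0,0,0],[0,0,0,0,0,0],[0,0,0,0,0,0]]]'
```

```text
t: 11.6
tcp_pos: [563.6, -122.7, 157.5]
tcp_rot: [[0.998, 0.069, 0.001], [0.069, -0.998, -0.0], [0.001, 0.0, -1.0]]
wrist_force: [3.6, -0.3, -2.1]
gripper_width: 50.1
```

```bash
python3 -m inch '[[[0.1,0,0,0,0,0],[0,0,0,0,0,0],[0,0,0,0,0,0]]]'
```

```text
t: 11.85
tcp_pos: [563.7, -122.5, 157.0]
tcp_rot: [[0.998, 0.069, -0.001], [0.069, -0.998, 0.0], [-0.001, -0.0, -1.0]]
wrist_force: [0.2, 0.6, -2.8]
gripper_width: 49.8
```

```bash
python3 -m inch '[[[0,0,0.05,0,0,0],[0,0,0.05,0,0,0],[0,0,0,0,0,0],[0,0,0,0,0,0]]]'
```

```text
t: 12.18
tcp_pos: [563.9, -122.5, 156.1]
tcp_rot: [[0.998, 0.069, -0.0], [0.069, -0.998, 0.0], [-0.0, -0.0, -1.0]]
wrist_force: [0.6, 0.6, -2.7]
gripper_width: 49.6
```

```bash
python3 -m inch '[[[0.05,0,0.05,0,0,0],[0,0,0.05,0,0,0],[0,0,0.05,0,0,0],[0,0,0,0,0,0],[0,0,0,0,0,0]]]'
```

```text
t: 12.6
tcp_pos: [564.5, -122.5, 154.8]
tcp_rot: [[0.998, 0.069, -0.0], [0.069, -0.998, 0.0], [-0.0, -0.0, -1.0]]
wrist_force: [-0.1, -0.0, -2.2]
gripper_width: 49.9
```

```bash
python3 -m inch '[[[0,0,0.05,0,0,0],[0,0,0.05,0,0,0],[0,0,0,0,0,0],[0,0,0,0,0,0]]]'
```

```text
t: 12.93
tcp_pos: [564.6, -122.5, 153.8]
tcp_rot: [[0.998, 0.069, -0.0], [0.069, -0.998, 0.0], [-0.0, -0.0, -1.0]]
wrist_force: [-0.1, 0.3, -3.4]
gripper_width: 50.0
```

Free in the groove, about 5 mm below the arm-rest height. Now for the bottom.

```bash
python3 -m inch '[[[0,0,0.05,0,0,0],[0,0,0,0,0,0],[0,0,0,0,0,0]]]'
```

```text
t: 13.18
tcp_pos: [564.6, -122.5, 153.3]
tcp_rot: [[0.998, 0.069, -0.0], [0.069, -0.998, 0.0], [-0.0, -0.0, -1.0]]
wrist_force: [-0.5, 0.5, -2.3]
gripper_width: 49.5
```

```bash
python3 -m inch '[[[0,0,0.03,0,0,0],[0,0,0,0,0,0],[0,0,0,0,0,0]]]'
```

```text
t: 13.43
tcp_pos: [564.6, -122.5, 153.1]
tcp_rot: [[0.998, 0.069, 0.0], [0.069, -0.998, 0.0], [0.0, -0.0, -1.0]]
wrist_force: [0.2, 0.1, -2.6]
gripper_width: 49.8
```

```bash
python3 -m inch '[[[0,0,0.03,0,0,0],[0,0,0,0,0,0],[0,0,0,0,0,0]]]'
```

```text
t: 13.68
tcp_pos: [564.7, -122.5, 152.9]
tcp_rot: [[0.998, 0.069, 0.0], [0.069, -0.998, -0.0], [0.0, 0.0, -1.0]]
wrist_force: [0.0, 1.1, -0.8]
gripper_width: 49.9
```

```bash
python3 -m inch '[[[0,0,0.02,0,0,0],[0,0,0,0,0,0]]]'
```

```text
t: 13.85
tcp_pos: [564.7, -122.5, 152.9]
tcp_rot: [[0.998, 0.069, 0.0], [0.069, -0.998, -0.0], [0.0, 0.0, -1.0]]
wrist_force: [-0.6, 1.3, 0.5]
gripper_width: 49.3
```

```bash
python3 -m inch '[[[0,0,0.02,0,0,0],[0,0,0,0,0,0]]]'
```

```text
t: 14.02
tcp_pos: [564.8, -122.5, 152.8]
tcp_rot: [[0.998, 0.069, 0.001], [0.069, -0.998, -0.0], [0.001, 0.0, -1.0]]
wrist_force: [-1.6, 1.1, 2.7]
gripper_width: 49.9
```

```bash
python3 -m inch '[[[0,0,0.02,0,0,0],[0,0,0,0,0,0]]]'
```

```text
t: 14.18
tcp_pos: [564.8, -122.6, 152.7]
tcp_rot: [[0.998, 0.069, 0.001], [0.069, -0.998, -0.0], [0.001, 0.0, -1.0]]
wrist_force: [-1.2, 1.2, 4.4]
gripper_width: 49.7
```

```bash
python3 -m inch '[[[0,0,0.02,0,0,0],[0,0,0.02,0,0,0],[0,0,0,0,0,0]]]'
```

```text
t: 14.43
tcp_pos: [564.9, -122.6, 152.6]
tcp_rot: [[0.998, 0.069, 0.001], [0.069, -0.998, -0.0], [0.001, 0.0, -1.0]]
wrist_force: [-3.6, 2.6, 6.4]
gripper_width: 49.7
```

```bash
python3 -m inch '[[[0,0,0.015,0,0,0],[0,0,0,0,0,0],[0,0,0,0,0,0]]]'
```

```text
t: 14.68
tcp_pos: [564.9, -122.5, 152.6]
tcp_rot: [[0.998, 0.069, 0.001], [0.069, -0.998, -0.0], [0.001, 0.0, -1.0]]
wrist_force: [-3.8, 2.2, 7.7]
gripper_width: 49.7
```

```bash
python3 -m inch '[[[0,0,0.005,0,0,0],[0,0,0,0,0,0],[0,0,0,0,0,0],[0,0,0,0,0,0]]]'; python3 -m inch '[[[0,0,0,0,0,0],[0,0,0,0,0,0],[0,0,0,0,0,0],[0,0,0,0,0,0]]]'
```

```text
t: 15.02
tcp_pos: [564.9, -122.6, 152.5]
tcp_rot: [[0.998, 0.069, 0.001], [0.069, -0.998, -0.0], [0.001, 0.0, -1.0]]
wrist_force: [-3.7, 2.2, 8.2]
gripper_width: 49.5
t: 15.35
tcp_pos: [564.9, -122.6, 152.5]
tcp_rot: [[0.998, 0.069, 0.001], [0.069, -0.998, -0.0], [0.001, 0.0, -1.0]]
wrist_force: [-4.1, 1.1, 8.9]
gripper_width: 49.7
```

```bash
python3 -m inch '[[[0,0,0.008,0,0,0],[0,0,0,0,0,0],[0,0,0,0,0,0],[0,0,0,0,0,0],[0,0,0,0,0,0]]]'; python3 -m inch '[[[0,0,0,0,0,0],[0,0,0,0,0,0]]]'
python3 - <<'E'
from h import *
np.set_printoptions(precision=2,suppress=True)
F=[]
for i in range(3): camera('side'); s=status.sense(); print(s['t'],s['wrist_force'],s['tcp_pos'])
E
```

```text
t: 15.77
tcp_pos: [564.9, -122.6, 152.6]
tcp_rot: [[0.998, 0.069, 0.001], [0.069, -0.998, -0.0], [0.001, 0.0, -1.0]]
wrist_force: [-3.5, 1.3, 8.6]
gripper_width: 49.7
t: 15.93
tcp_pos: [564.9, -122.6, 152.5]
tcp_rot: [[0.998, 0.069, 0.001], [0.069, -0.998, -0.0], [0.001, 0.0, -1.0]]
wrist_force: [-4.6, 1.5, 8.8]
gripper_width: 49.9
15.9833 [-4.67  2.33  9.67] [ 564.91 -122.57  152.54]
16.0333 [-3.63  1.58  7.82] [ 564.92 -122.6   152.58]
16.0833 [-4.45  1.69  8.69] [ 564.92 -122.58  152.56]
```

```bash
python3 -m inch '[[[0,0,-0.04,0,0,0],[0,0,-0.05,0,0,0],[0,0,-0.03,0,0,0],[0,0,0,0,0,0],[0,0,0,0,0,0]]]'
```

```text
t: 16.5
tcp_pos: [564.8, -122.5, 152.7]
tcp_rot: [[0.998, 0.069, 0.0], [0.069, -0.998, -0.0], [0.0, 0.0, -1.0]]
wrist_force: [-0.0, 0.5, 3.1]
gripper_width: 49.7
```

```bash
python3 -m inch '[[[0,0,-0.04,0,0,0],[0,0,0,0,0,0],[0,0,0,0,0,0]]]'
```

```text
t: 16.75
tcp_pos: [564.6, -122.5, 152.8]
tcp_rot: [[0.998, 0.069, 0.0], [0.069, -0.998, 0.0], [0.0, -0.0, -1.0]]
wrist_force: [2.9, 0.9, 0.4]
gripper_width: 49.8
```

Run:
```python
from h import *
for n in('wrist','side'): snap(n,n+'6')
a=cv2.resize(cv2.imread('pics/side6.png')[150:240,250:350],None,fx=5,fy=5,interpolation=2);cv2.imwrite('pics/side6c.png',a)
```

```text
(no output)
```

View pics/side6c.png

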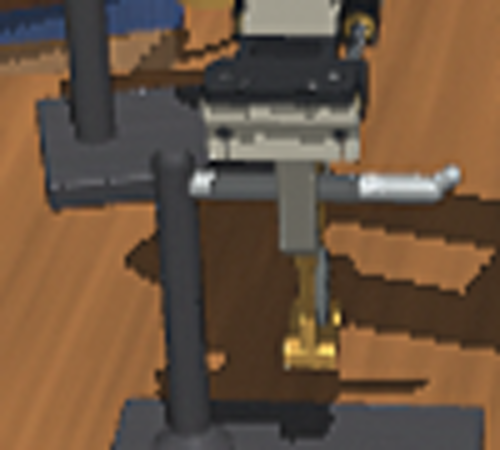

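View pics/wrist6.png

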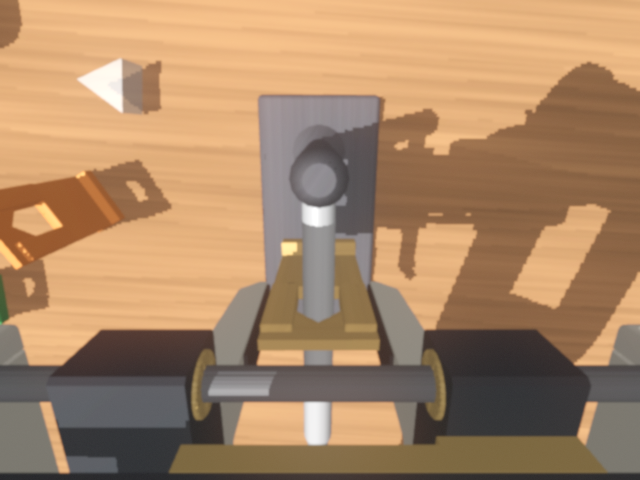

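The eye is over the groove and square, so I release.

```bash
python3 -m inch '[[[0,0,0,0,0,0],[0,0,0,0,0,0],[0,0,0,0,0,0],[0,0,0,0,0,0],[0,0,0,0,0,0],[0,0,0,0,0,0]]]' -0.5
python3 - <<'E'
from h import *
for n in('wrist','side'): snap(n,n+'7')
a=cv2.resize(cv2.imread('pics/side7.png')[150:240,250:350],None,fx=5,fy=5,interpolation=2);cv2.imwrite('pics/side7c.png',a)
E
```

```text
t: 17.35
tcp_pos: [564.5, -122.6, 153.0]
tcp_rot: [[0.998, 0.069, -0.0], [0.069, -0.998, -0.0], [-0.0, 0.0, -1.0]]
wrist_force: [0.3, -0.2, -0.1]
gripper_width: 69.4
```

View pics/side7c.png

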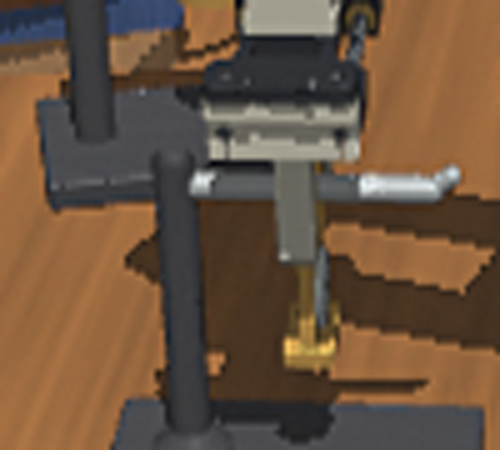

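View pics/wrist7.png

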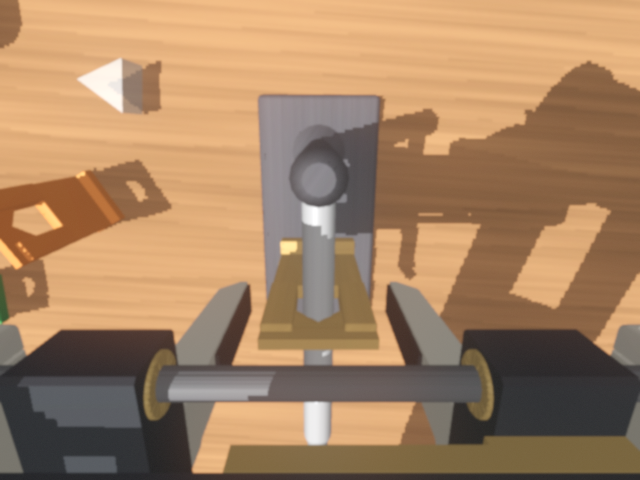

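The gauge hangs still and the fingers are clear. Wrist force reads zero, so the baseline held. I'll retreat upward and check.

```bash
python3 -m inch '[[[0,0,-1,0,0,0],[0,0,-2,0,0,0],[0,0,-3,0,0,0],[0,0,-3,0,0,0],[0,0,-3,0,0,0],[-2,0,-2,0,0,0],[-2,0,0,0,0,0],[-2,0,0,0,0,0]]]'
python3 -m inch '[[[-3,0,0,0,0,0],[-3,0,0,0,0,0],[-2,0,0,0,0,0],[0,0,0,0,0,0],[0,0,0,0,0,0],[0,0,0,0,0,0]]]'
python3 - <<'E'
from h import *
np.set_printoptions(precision=1,suppress=True)
for n in('wrist','side','top'): snap(n,n+'8')
a=cv2.resize(cv2.imread('pics/side8.png')[150:250,250:350],None,fx=5,fy=5,interpolation=2);cv2.imwrite('pics/side8c.png',a)
for n in('wrist8','side8','top8'):
    d=load(n);P=cloud(d);h=cv2.cvtColor(d['color'],cv2.COLOR_RGB2HSV)
    m=(h[...,0]>=15)&(h[...,0]<=30)&(h[...,1]>70)&(np.abs(P[...,0]-564)<30)&(np.abs(P[...,1]+122)<40)&(P[...,2]>70)&(P[...,2]<205)
    Q=P[m]
    if len(Q)>5:
        print(n,len(Q),np.percentile(Q,[1,50,99],axis=0).tolist())
        k=Q[Q[:,2]>190]
        if len(k)>5: print(' top edge',k.mean(0),k.min(0),k.max(0))
E
```

```text
t: 18.12
tcp_pos: [505.1, -126.9, 296.2]
tcp_rot: [[0.998, 0.069, 0.004], [0.069, -0.998, -0.002], [0.004, 0.002, -1.0]]
wrist_force: [-0.6, 0.2, -0.7]
gripper_width: 69.5
t: 18.62
tcp_pos: [425.4, -132.2, 293.9]
tcp_rot: [[0.998, 0.069, 0.002], [0.069, -0.998, -0.0], [0.002, 0.001, -1.0]]
wrist_force: [0.1, 0.4, 0.5]
gripper_width: 69.8
wrist8 2000 [[549.7596461968369, -148.4794550443105, 91.01034560149517], [560.2537903698151, -124.7426976510857, 186.11103218221706], [569.2283210785583, -99.71432571534775, 194.12810397012476]]
 top edge [ 562.9 -124.2  192.5] [ 558.8 -149.   190.1] [567.1 -99.4 195.4]
side8 281 [[549.1408159182969, -144.56066801110933, 82.20667477795182], [560.6438710344376, -98.78139185213104, 137.1542205308881], [574.736109724661, -90.4328251521461, 192.94682907061272]]
 top edge [ 562.5 -117.7  191.5] [ 559.8 -144.4  190. ] [565.6 -96.  195.4]
top8 326 [[548.7264071085705, -147.03603456853048, 86.32551302043811], [559.66670070849, -112.16959583535358, 174.3111600915288], [572.2286123701278, -96.43147370529493, 196.6554229736626]]
 top edge [ 562.6 -122.3  193.2] [ 558.4 -147.4  190.2] [565.8 -97.5 198.5]
```

View pics/side8c.png

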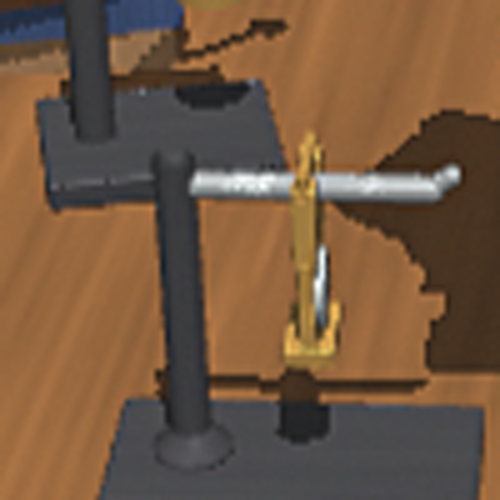

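View pics/wrist8.png

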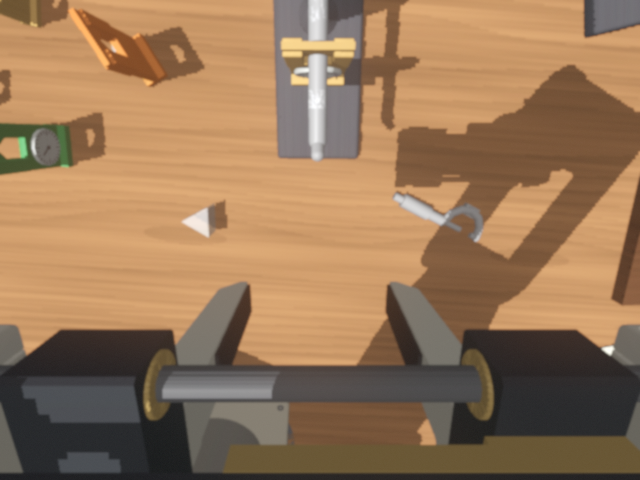

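Side view: the gauge hangs plumb from the groove at about (310,185) of the crop, dial towards the tip. A quick bystander check, then hand in.

Run:
```python
from h import *
a,b=[cv2.cvtColor(load(f)['color'],cv2.COLOR_RGB2GRAY).astype(int) for f in('top0','top8')]
for n,(u,v,r) in dict(lens=(262,157,16),prismA=(335,177,11),prismB=(347,309,11),mic=(491,298,24),loupe=(177,242,11)).items():
    print(n,np.abs(a-b)[v-r:v+r,u-r:u+r].mean().round(2))
snap('side','side9'); d=np.abs(load('side8')['color'].astype(int)-load('side9')['color'])[150:250,280:350];print('motion',d.mean(),d.max())
print(workorder.finish_job())
```

```text
lens 1.14
prismA 1.56
prismB 1.68
mic 45.0
loupe 1.41
motion 0.7282857142857143 80
the job is handed in; nothing more can be done
None
```

The gauge is hanging in the groove with its dial outward, and I have handed the job in at about 19 s of the 72 s allowed. No verdict came back.

**What I did:**
- I picked the larger plain-brass gauge, gripped it by its side bars and carried it over the hook tip.
- I touched it down on the arm with about 2.5 N of contact and slid it back until it came free over the groove, about 63 mm behind the tip. I then lowered it about 6 mm to the bottom.
- While lowering, the roof brushed the groove's outer wall once at about 3.6 N, which I cleared by moving 1 mm.
- I pressed down for about 1 s. The wrist read about +8.7 N, which with the measured weight of about 2.7 N makes roughly 11.4 N, plus about 4 N sideways. Contact force itself was not measured directly.
- I eased off, opened the fingers and backed away.

**Last checks:**
- **Height:** the top edge is at about 193 mm in all three cameras, so the eye's apex is about 4 mm above the arm's axis.
- **Attitude:** it hangs plumb to about 1° and square to the arm.
- **Force:** the wrist reading returned to zero after release.

**Checks that disagreed or were inconclusive:**
- **Micrometer:** its patch in the top view changed strongly from the start (45 grey levels; about 1.5 for the other bystanders). I think this is the robot or its shadow over it, as it looks undisturbed in the wrist view. I did not measure its position, but nothing went near it.
- **Stillness:** the last two side pictures differ little on average (0.7 levels) but by up to 80 at single pixels. I took that as image noise and did not look further before handing in.

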